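# Put the torch away and fasten the crate

### The arm

A 6-joint arm with a two-finger parallel gripper is mounted at the origin on the work surface. World frame = base frame: x ahead of the robot, y to its left, z up, the work surface at z = 0. Lengths are in m, angles in rad, forces in N, time in s.
With the tool pointing down it reaches from about 0.325 to 0.75 m from the base axis. Payload 7.6 kg.
Tool frame: the origin (TCP) lies on the centre line of the jaws, within the pads' length; the fingertips stand 22 mm ahead of it and the grasp point (between the pads) lies 3 mm ahead of it (robot.tcp_to_tips is the distance from the TCP to the fingertips, in m); z points along the fingers, y is the line along which they close (so a half turn about z gives the same grasp; the last joint's range is limited). The gripper opens to 85 mm and grips with 20 to 120 N. Pads are 22 mm wide; open, the fingers measure 114 mm over their backs; the gripper's body (76 mm by 85 mm) begins 54 mm behind the grasp point. The pads swing forward as they close: fully open they stand 13 mm farther back than shut.
Start: joints at [1.248, 0.052, 1.401, -0, 1.689, -0.07], TCP at [0.131, 0.508, 0.253] pointing down, gripper open.
Joint ranges: [-2.9, 2.9], [-0.91, 2.17], [0.12, 2.37], [-1.06, 4.2], [0.26, 2.73], [-2.93, 2.93]. Speed limits (rad/s): [2.57, 2.57, 3.01, 3.14, 3.14, 3.14].

### API

Orientations are given as a unit quaternion [w, x, y, z].
In Python, from cell import robot gives the robot as it stands.
- The arm moves only by the tool send_rows, never from a script. Its arguments are lists of equal length, an entry for each row: "jaw": the closure, from 0 (fully open) to 1 (shut); "offset": the shift along the world's x, y, z in cm, a list of three; "twist": the turn, a rotation vector about the world's x, y, z in rad, a list of three. A call has 1 to 5 rows; each row is the pose to reach, as a shift and turn from the pose commanded when the call began; what a row does not reach only later rows make up. A row lasts 1/10 s, in which the tool goes at most 50 mm and 8.59 degrees, less where a joint would pass 70% of its speed; a pose out of reach is approached as far as the arm can. A call with a gripper value outside its range is refused whole. The fingers move at their own pace and stop on an object; "newtons" is the grip in N (left out, the last holds). Time passes only in rows, so rows that repeat a pose let the fingers close. It gives the time, the measured TCP pose, the force, the opening and the grip force at its end, in the units of the state.
- robot.observe(): the state, without advancing time (a new reading comes with each control period).
- robot.capture(name): name is "side" or "top" or "wrist"; returns the picture (384x512x3 uint8, blue, green, red); there is no depth.
- robot.camera_info(name): a dict with "fx", "fy", "cx", "cy" (pixels), "R" (3x3) and "t" (3): a world point X has camera coordinates R X + t. Camera axes: x right, y down, z forward; pixel columns grow to the right and rows downward; lengths in m; the calibration is good to about 2 mm. A picture is of the moment at which its call begins: read the wrist's pose just before it. camera_info takes no time and is no camera call; for the wrist camera it gives the pose at the moment of the call.
- robot.job_done(): hands the job in; it is judged then, once.
The state is a dict: "t": time; "qpos": joint angles; "joint_velocities": joint speeds; "joint_torque": joint torques, N m; "position": TCP position; "eef_rot": TCP orientation; "force": force on the tool from outside, world axes, zero at the start; "wrist_torque": the same for the moment, N m; "gripper_width": finger opening in m; "finger_force": force on a finger pad.
Only numpy, scipy, OpenCV 4.12 (cv2) and the standard library are available. Lean on these libraries where they do the work, as an engineer would, in place of code of your own. Each camera call takes 0.05 s, during which the arm holds its last target. There are 200 camera calls.

### The job

Lay the torch flat in the clear space of the upper crate, then lower the lid until it is fully shut without letting it slam, and swing the orange hasp down over its catch until it is fully home. Leave the bulb and lamp base in the crate and the screwdriver on the ledge where they are.

Things in the scene. Friction and masses are not known exactly. Their poses are not given: they have to be found in the camera images.
- torch_mid (a point): middle of the loose torch, on its axis, 18 mm above what it lies on: 130 mm long, 0.15 kg; blue barrel 26 mm in diameter and 78 mm long, to be gripped across its sides, between black hexagonal head (24 mm long, at +x) and tail (18 mm), 36 mm across flats. x runs along it, z up as found, with the steel clip on top (up to 17 mm above the axis). It starts on the ledge left or right of the crates
- bay (a point): centre of the clear part of the upper crate's floor, 78 mm above the ledge. Crates' axes: x from the front wall (robot's side, with the catch) to the hinge side, y along the length, z up. Clear floor 87 mm either side in x, 90 mm in y; bulb and lamp base stand beyond its +y end. The rim is 64 mm above this floor. Crates fixed, 180 by 270 mm outside, walls 3 mm, centred 41 mm to +y of this point
- lid (a joint): angle of the clear lid with grey border, rad: 0 is shut; it opens upward, 1.55 to 1.8 at the start (upright or leaning a little away from the robot), stop at 1.9. The hinge is stiff (0.32 N m): the lid stays where it is left and must be pushed all the way, from its outward face (about 2.5 N at 130 mm from the hinge), past upright and down
- lid_hinge (a point): middle of the lid's hinge line (along the crates' y), 2 mm above the rim at the crate's far (+x) side, 92 mm from the crates' centre. The axes turn with the lid and are the crates' axes when it is shut: the lid runs 188 mm along -x and 139 mm either side in y; z is the way its outward face looks, 2 mm from the hinge line (5 mm on its 4 mm wide border)
- lid_edge (a point): middle of the lid's free edge, on its outward face, 186 mm from the hinge line; axes as for lid_hinge. The hasp is hinged just beyond it.
- hasp (a joint): angle of the orange hasp, rad: 0 is home, hanging flat at the front of the shut crate with the catch through its window; 1.57 stands straight out from the lid's edge; stop at 2.6; 0.9 to 1.9 at the start. Its stiff hinge (0.03 N m) holds it where it is left. At 0.3 to 0.1 rad the lower bar snaps past the catch's bead (about 4 N pushed at the lip) and is then held; only with the lid shut
- hasp_hinge (a point): middle of the hasp's hinge line (along y), at the lid's free edge, 190 mm from the lid's hinge line; with the lid shut it is 8 mm in front of the front wall and 144 mm above the ledge. The axes turn with the hasp: the strap, 40 mm wide (y) and 4 mm thick, runs along -z to 40 mm from here, then a thumb lip flares outward, ending 50 mm down and 12 mm out; -x is its outer face
- hasp_lip (a point): middle of the outer edge of the hasp's thumb lip, 40 mm wide, where the hasp is pushed: 50 mm along -z and 12 mm along -x from hasp_hinge, same axes. With the hasp home it is the foremost part of the crate front, 4 mm in front of the catch's end
- catch (a point): outer end of the grey catch on the upper crate's front wall, 16 mm out from the wall, 20 mm wide, 116 mm above the ledge; it comes through the hasp's window (24 mm wide, 12 mm high) and stands 6 mm out beyond the strap when the hasp is home
- bulb: glass spotlight bulb standing on its face at the +y end of the upper crate, 50 mm in diameter, 54 mm high, pins up; origin at the centre of its underside
- lamp_base: white ceramic lamp base standing beside the bulb, 70 mm in diameter, 46 mm high; origin at the centre of its underside
- screwdriver_mid (a point): middle of the black-handled screwdriver lying on the ledge on the other side of the crates from the torch: 200 mm long along its x, handle 26 mm in diameter towards -x
There are look-alikes about, which are no part of the job. What is meant by the part that bears torch_mid is not red or yellow, and is the larger of those in its own colour.

How it is judged:
By the outcome, as a careful person would: the job done as asked, in the order asked, and still so for the second after the job is handed in, with the robot touching nothing.
It also fails if it takes over 72 s, if anything falls off the work surface, if the arm or the gripper's body presses on something with over 40 N, if the wrist force passes 120 N, or if a joint passes its speed limit or range.

## Working session

There is one attempt and no reset: what is moved stays moved. The work goes in short steps, Python scripts to look and compute and a tool call to move; the robot and the scene stay as the last step left them, time stands still between calls to the robot, and variables do not carry over. Pictures are saved under pics/ and viewed, at most 10 in all, crops included, and the job is handed in when it is done.

Besides the shell and the picture viewer there is one more tool, called after "Emit:" as name(argument=value, ...) on one line, values as JSON. send_rows: Moves the arm, as the interface text tells. Its arguments: {"type":"object","properties":{"jaw":{"type":"array"},"offset":{"type":"array"},"twist":{"type":"array"},"newtons":{"type":"number"}},"required":["jaw","offset","twist"]}

```bash
ls; mkdir -p pics; python3 - <<'E'
from cell import robot
import cv2,numpy as np
o=robot.observe();print({k:np.round(v,3).tolist() for k,v in o.items()})
for n in("top","side"):
    i=robot.capture(n);cv2.imwrite(f"pics/{n}0.png",i)
    c=robot.camera_info(n);print(n,{k:np.round(v,4).tolist() for k,v in c.items()}, 'C',-np.array(c['R']).T@np.array(c['t']))
E
```

```text
pics
{'t': 0.0, 'qpos': [1.248, 0.053, 1.402, 0.0, 1.689, -0.07], 'joint_velocities': [0.001, 0.001, 0.002, -0.0, 0.004, 0.001], 'joint_torque': [-0.001, -38.166, -36.019, -0.0, 0.006, -0.0], 'position': [0.131, 0.508, 0.252], 'eef_rot': [-0.0, 0.126, 0.992, -0.001], 'force': [0.36, 0.428, -0.26], 'wrist_torque': [0.037, -0.006, 0.008], 'finger_force': 0.0, 'gripper_width': 0.086}
top {'fx': 424.8919, 'fy': 424.8919, 'cx': 259.5523, 'cy': 191.8965, 'R': [[-0.0264, -0.9997, -0.0005], [-0.9895, 0.0262, -0.1424], [0.1423, -0.0033, -0.9898]], 't': [-0.0474, 0.5449, 1.1866]} C [ 0.36899238 -0.05778862  1.25204276]
side {'fx': 414.901, 'fy': 414.901, 'cx': 256.6805, 'cy': 194.1569, 'R': [[-0.9947, -0.102, -0.0129], [-0.0458, 0.5523, -0.8324], [0.092, -0.8274, -0.554]], 't': [0.5215, 0.1439, 1.3499]} C [0.40113699 1.09063747 0.87445741]
```

View pics/top0.png

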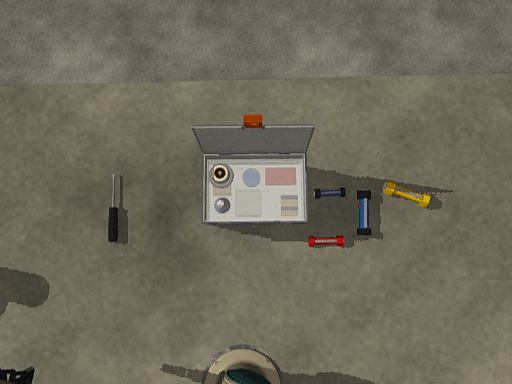

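View pics/side0.png

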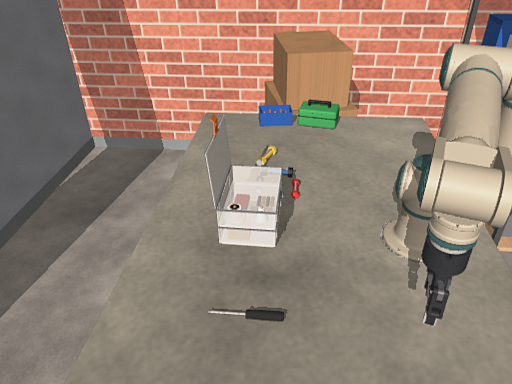

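The top view shows the crate at about (204–306, 153–222), with the bulb and lamp base at its left (+y) end. The lid is up with the orange hasp at (253,121), the large blue torch is at (364,212) with small blue, red and yellow decoys around it, and the screwdriver is at (113,210). The side view shows the lid near upright. Next I'll measure from masks and an enlarged crop.

```bash
cat > h.py <<'E'
import cv2,numpy as np
from cell import robot
def ray(n,uv,c=None):
    c=c or robot.camera_info(n);R=np.array(c['R']);t=np.array(c['t'])
    d=R.T@np.array([(uv[0]-c['cx'])/c['fx'],(uv[1]-c['cy'])/c['fy'],1]);return -R.T@t,d
def onz(n,uv,z,c=None):
    C,d=ray(n,uv,c);return C+d*(z-C[2])/d[2]
def proj(n,X,c=None):
    c=c or robot.camera_info(n);p=np.array(c['R'])@np.array(X)+np.array(c['t']);return np.array([c['fx']*p[0]/p[2]+c['cx'],c['fy']*p[1]/p[2]+c['cy']])
def tri(r1,r2):
    A=[];b=[]
    for C,d in(r1,r2):
        d=d/np.linalg.norm(d);P=np.eye(3)-np.outer(d,d);A.append(P);b.append(P@C)
    x=np.linalg.lstsq(np.vstack(A),np.hstack(b),rcond=None)[0];return x,[np.linalg.norm(P@(x-C)) for P,(C,_) in zip(A,(r1,r2))]
E
python3 - <<'E'
from h import *
t=cv2.imread('pics/top0.png');s=cv2.imread('pics/side0.png')
h=cv2.cvtColor(t,cv2.COLOR_BGR2HSV);m=cv2.inRange(h,(100,110,50),(125,255,255));m[:, :310]=0;m[300:]=0;m[:,440:]=0
n,l,st,ce=cv2.connectedComponentsWithStats(m)
for i in range(1,n):
    if st[i,4]>8:print('blue',st[i],ce[i],onz('top',ce[i],.02))
# dark ends of torch
g=t.max(2)[185:240,352:378];d=((g<28)*255).astype('uint8');n,l,st,ce=cv2.connectedComponentsWithStats(d)
for i in range(1,n):
    if st[i,4]>8:print('dark',st[i]+[352,185,0,0,0],ce[i]+[352,185],onz('top',ce[i]+[352,185],.02))
for nm,im in(('top',t),('side',s)):
    m=cv2.inRange(cv2.cvtColor(im,cv2.COLOR_BGR2HSV),(5,190,120),(14,255,255))
    if nm=='side':m[:110]=0;m[140:]=0;m[:,:200]=0;m[:,230:]=0
    n,l,st,ce=cv2.connectedComponentsWithStats(m)
    for i in range(1,n):
        if st[i,4]>8:print(nm,'orange',st[i],ce[i])
a=cv2.resize(t[105:245,185:385],None,fx=4,fy=4,interpolation=cv2.INTER_CUBIC);cv2.imwrite('pics/c1.png',a)
b=cv2.resize(s[105:255,180:310],None,fx=4,fy=4,interpolation=cv2.INTER_CUBIC);cv2.imwrite('pics/c2.png',b)
E
```

```text
blue [327 190  11   1  11] [332. 190.] [ 0.54612282 -0.27434873  0.02      ]
blue [321 193  20   3  37] [330.35135135 194.18918919] [ 0.53386716 -0.26889665  0.02      ]
blue [360 199   5  30 120] [361.53333333 213.7       ] [ 0.47424879 -0.35665398  0.02      ]
blue [367 199   2  29  46] [367.36956522 214.89130435] [ 0.47033134 -0.373399    0.02      ]
dark [357 191  14   8  92] [363.55434783 194.2826087 ] [ 0.53101571 -0.36602008  0.02      ]
dark [357 229  14   6  69] [363.37681159 231.47826087] [ 0.42263677 -0.35885714  0.02      ]
top orange [243 115  19  11 154] [252.26623377 118.81818182]
side orange [211 114   6  16  35] [214.         120.74285714]
```

View pics/c1.png

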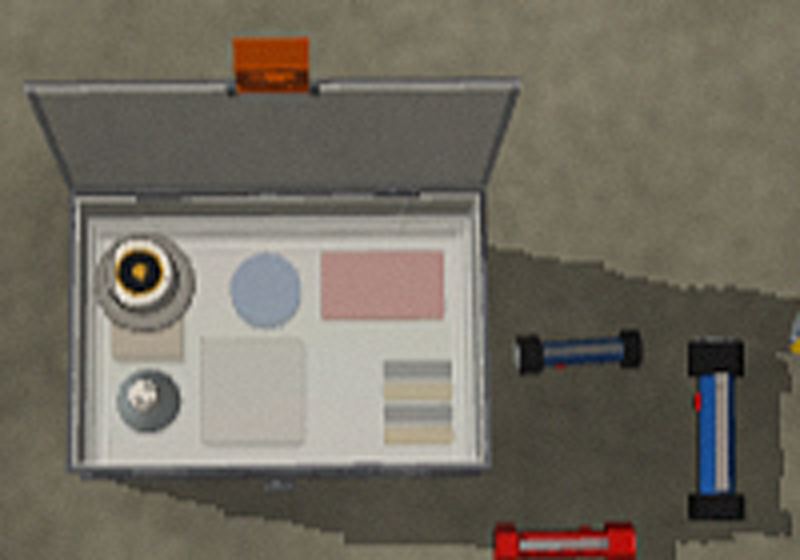

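View pics/c2.png

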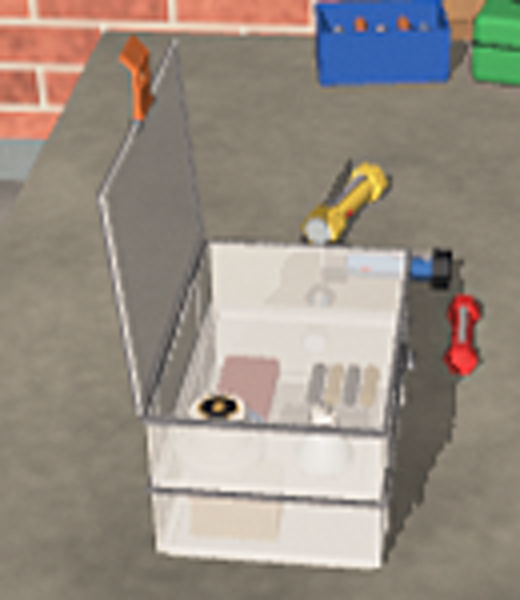

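The crops show the rim corners in c1 at about (70,470), (489,468), (487,194) and (73,198), and the catch at (280,485). The lid's free corners are at (27,86) and (519,82) from the top and (102,192) and (175,40) from the side. The torch head is at the far (+x) end. I'll triangulate these.

```bash
python3 - <<'E'
from h import *
f1=lambda p:((p[0]+.5)/4-.5+185,(p[1]+.5)/4-.5+105); f2=lambda p:((p[0]+.5)/4-.5+180,(p[1]+.5)/4-.5+105)
P={}
for k,p in dict(FL=(70,470),FR=(489,468),BR=(487,194),BL=(73,198)).items():
    P[k]=onz('top',f1(p),.142);print(k,P[k].round(4))
for k,p in dict(FL=(388,433),BL=(140,418),BR=(208,243),FR=(408,252)).items(): print('side',k,onz('side',f2(p),.142).round(4))
print('catch',onz('top',f1((280,486)),.116).round(4))
for k,p in dict(hd=(716,340),tl=(716,520)).items(): print(k,onz('top',f1(p),.018).round(4))
for a,b in(((27,86),(102,192)),((519,82),(175,40))):
    x,e=tri(ray('top',f1(a)),ray('side',f2(b)));print('lid',x.round(4),np.round(e,4))
for a,b in(((271,39),(136,40)),((272,88),(140,118))):
    x,e=tri(ray('top',f1(a)),ray('side',f2(b)));print('hasp',x.round(4),np.round(e,4))
c=sum(P.values())/4;print('centre',c, 'yaw',np.arctan2(*(P['FL']-P['FR'])[[0,1]])*-1,np.arctan2(*(P['BL']-P['BR'])[[0,1]])*-1, 'dims',np.linalg.norm(P['FL']-P['FR']),np.linalg.norm(P['BL']-P['FL']))
E
```

```text
FL [0.4528 0.0906 0.142 ]
FR [ 0.4469 -0.183   0.142 ]
BR [ 0.63   -0.1895  0.142 ]
BL [0.6346 0.0873 0.142 ]
side FL [0.4533 0.0921 0.142 ]
side BL [0.6415 0.0887 0.142 ]
side BR [ 0.6307 -0.1799  0.142 ]
side FR [ 0.4525 -0.1781  0.142 ]
catch [ 0.4404 -0.046   0.116 ]
hd [ 0.5451 -0.3676  0.018 ]
tl [ 0.4136 -0.3595  0.018 ]
lid [0.6543 0.0876 0.3334] [0.0008 0.0008]
lid [ 0.6501 -0.1877  0.3306] [0.0007 0.0007]
hasp [ 0.6558 -0.0501  0.3891] [0.0025 0.0025]
hasp [ 0.653  -0.0491  0.3248] [0.0016 0.0016]
centre [ 0.54107002 -0.04865728  0.142     ] yaw -0.021706316292570225 -0.016665132187428294 dims 0.2737047879811349 0.18183200749388786
```

The numbers agree with the given sizes:
- **Crate:** centre (0.542, -0.047), yaw -0.02, rim 274×182 mm.
- **Torch:** mid (0.480, -0.3635), yaw -0.06, 132 mm long.
- **Lid:** about 1.67 rad.
- **Bay:** (0.541, -0.088).

I'll move to above the torch now.

Emit:
send_rows(jaw=[0,0,0,0,0], offset=[[3.3,-3.7,0],[6.6,-7.4,0],[9.9,-11.1,0],[13.2,-14.8,0],[16.5,-18.5,0]], twist=[[0,0,0.05],[0,0,0.1],[0,0,0.15],[0,0,0.19],[0,0,0.19]])

```text
t: 0.6
position: [0.297, 0.3216, 0.2531]
eef_rot: [-0.0, 0.031, 1.0, -0.0]
force: [1.5, 0.9, 0.1]
gripper_width: 0.0856
finger_force: 0.0
```

Emit:
send_rows(jaw=[0,0,0,0,0], offset=[[2.45,-4.3,0.2],[4.9,-8.6,0.4],[7.35,-12.9,0.6],[9.8,-17.2,0.8],[12.25,-21.5,1.0]], twist=[[0,0,0],[0,0,0],[0,0,0],[0,0,0],[0,0,0]])

```text
t: 1.1
position: [0.4192, 0.1063, 0.2632]
eef_rot: [-0.0, 0.031, 1.0, 0.0]
force: [0.6, 0.3, 0.2]
gripper_width: 0.0853
finger_force: 0.0
```

Emit:
send_rows(jaw=[0,0,0,0,0], offset=[[0,-4.95,0],[0,-9.9,0],[0,-14.85,0],[0,-19.8,0],[0.2,-24.7,0]], twist=[[0,0,0],[0,0,0],[0,0,0],[0,0,0],[0,0,0]])

```text
t: 1.6
position: [0.4202, -0.1406, 0.2632]
eef_rot: [0.0, 0.031, 1.0, 0.0]
force: [0.5, 1.0, 0.3]
gripper_width: 0.0856
finger_force: 0.0
```

Emit:
send_rows(jaw=[0,0,0,0,0], offset=[[1.5,-4.7,0],[3.0,-9.4,0],[4.4,-14,-0.5],[5.9,-18.7,-1],[5.9,-22.5,-1.5]], twist=[[0,0,0],[0,0,0],[0,0,0],[0,0,0],[0,0,0]])

```text
t: 2.1
position: [0.4802, -0.3658, 0.2467]
eef_rot: [-0.001, 0.031, 1.0, 0.001]
force: [1.3, 0.9, -0.2]
gripper_width: 0.0854
finger_force: 0.0
```

```bash
python3 - <<'E'
from h import *
c=robot.camera_info('wrist');i=robot.capture('wrist');cv2.imwrite('pics/w1.png',i)
print(robot.observe()['position'],'pred',proj('wrist',[.4795,-.3635,.018],c), 'cam',-np.array(c['R']).T@np.array(c['t']))
h=cv2.cvtColor(i,cv2.COLOR_BGR2HSV)
for nm,m,z in(('blue',cv2.inRange(h,(100,110,40),(125,255,255)),.018),('dark',(i.max(2)<35).astype('uint8'),.018)):
    n,l,st,ce=cv2.connectedComponentsWithStats(m)
    for k in range(1,n):
        if st[k,4]>300:print(nm,st[k],ce[k].round(1),onz('wrist',ce[k],z,c).round(4))
E
```

```text
[ 0.4784005  -0.37009697  0.24468144] pred [256.00100576 165.45034266] cam [ 0.39768054 -0.3624799   0.36714611]
blue [254 131  10  65 319] [260.8 161.7] [ 0.4747 -0.3568  0.018 ]
dark [   0  313   94   71 3379] [ 44.2 360. ] [ 0.804  -0.7546  0.018 ]
dark [ 120  319  248   65 3922] [226.1 368.2] [ 0.8438 -0.4384  0.018 ]
dark [ 413  322   99   62 2048] [460.9 366.3] [ 0.8662 -0.0225  0.018 ]
```

View pics/w1.png

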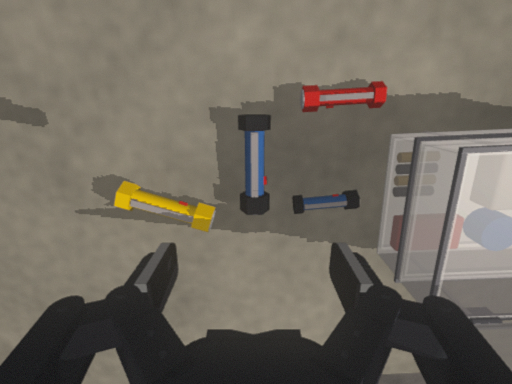

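The wrist view shows the torch straight ahead, with its tail at (255,116), head at (255,213) and middle at about (255,165) against the predicted (256,165). I'll descend, grip and lift.

Emit:
send_rows(jaw=[0,0,0,0,0], offset=[[0,0,-4.8],[0,0,-9.6],[0,0,-14.4],[0,0,-18.5],[0,0,-21.0]], twist=[[0,0,0],[0,0,0],[0,0,0],[0,0,0],[0,0,0]])

```text
t: 2.65
position: [0.478, -0.3621, 0.0336]
eef_rot: [-0.002, 0.031, 1.0, 0.002]
force: [-0.3, 0.5, 0.4]
gripper_width: 0.0857
finger_force: 0.0
```

Emit:
send_rows(jaw=[0,0.4,0.8,1,1], offset=[[0,0,-1.0],[0,0,-1.0],[0,0,-1.0],[0,0,-1.0],[0,0,-1.0]], twist=[[0,0,0],[0,0,0],[0,0,0],[0,0,0],[0,0,0]], newtons=40)

```text
t: 3.15
position: [0.4805, -0.3642, 0.0301]
eef_rot: [0.001, 0.031, 1.0, -0.001]
force: [-0.7, 0.2, -0.3]
gripper_width: 0.0283
finger_force: 0.0
```

Emit:
send_rows(jaw=[1,1,1,1,1], offset=[[0,0,0],[0,0,0],[0,0,0],[0,0,0],[0,0,0]], twist=[[0,0,0],[0,0,0],[0,0,0],[0,0,0],[0,0,0]])

```text
t: 3.65
position: [0.4805, -0.3644, 0.0301]
eef_rot: [0.001, 0.031, 1.0, -0.001]
force: [-0.1, 0.3, 5.8]
gripper_width: 0.0243
finger_force: 39.6
```

Gripped at width 24.3 mm, with a slight upward wedge force. I'll regrip 5 mm lower so the pads are centred on the axis, then lift.

Emit:
send_rows(jaw=[0.4,0.4,0.4,0.4,0.4], offset=[[0,0,0],[0,0,0],[0,0,-0.25],[0,0,-0.5],[0,0,-0.5]], twist=[[0,0,0],[0,0,0],[0,0,0],[0,0,0],[0,0,0]])

```text
t: 4.15
position: [0.4795, -0.3633, 0.0225]
eef_rot: [-0.001, 0.031, 1.0, 0.0]
force: [0.1, 0.7, 0.2]
gripper_width: 0.0512
finger_force: 0.0
```

Emit:
send_rows(jaw=[1,1,1,1,1], offset=[[0,0,0],[0,0,0],[0,0,0],[0,0,0],[0,0,0]], twist=[[0,0,0],[0,0,0],[0,0,0],[0,0,0],[0,0,0]], newtons=50)

```text
t: 4.65
position: [0.4799, -0.3638, 0.0235]
eef_rot: [0.0, 0.031, 1.0, -0.0]
force: [0.1, -0.2, 0.0]
gripper_width: 0.0245
finger_force: 49.3
```

Emit:
send_rows(jaw=[1,1,1,1,1], offset=[[0,0,0],[0,0,0],[0,0,0.5],[0,0,1.5],[0,0,3]], twist=[[0,0,0],[0,0,0],[0,0,0],[0,0,0],[0,0,0]])

```text
t: 5.15
position: [0.4793, -0.3633, 0.0533]
eef_rot: [-0.001, 0.031, 1.0, 0.001]
force: [0.3, -1.3, -1.6]
gripper_width: 0.0244
finger_force: 49.2
```

Lifted and held. Now carrying it over the bay.

Emit:
send_rows(jaw=[1,1,1,1,1], offset=[[0,0,4.5],[0,0,9.2],[0,0,14],[0,1,18.5],[0.5,5.5,19]], twist=[[0,0,0],[0,0,0],[0,0,0],[0,0,0],[0,0,0.02]])

```text
t: 5.65
position: [0.4855, -0.3118, 0.2524]
eef_rot: [0.005, 0.024, 1.0, -0.004]
force: [2.0, 0.5, -1.7]
gripper_width: 0.0245
finger_force: 49.5
```

Emit:
send_rows(jaw=[1,1,1,1,1], offset=[[1.2,4.5,0],[2.4,9,0],[3.6,13.5,0],[4.8,18,0],[5.7,21.8,0]], twist=[[0,0,0.01],[0,0,0.02],[0,0,0.02],[0,0,0.02],[0,0,0.02]])

```text
t: 6.15
position: [0.5419, -0.0883, 0.245]
eef_rot: [0.001, 0.011, 1.0, -0.0]
force: [0.3, -0.7, -0.5]
gripper_width: 0.0247
finger_force: 49.5
```

Emit:
send_rows(jaw=[1,1,1,1,1], offset=[[0,0,0],[0,0,0],[0,0,-2],[0,0,-4],[0,0,-5]], twist=[[0,0,0],[0,0,0],[0,0,0],[0,0,0],[0,0,0]])

```text
t: 6.65
position: [0.5409, -0.0918, 0.192]
eef_rot: [-0.001, 0.012, 1.0, 0.0]
force: [1.0, 0.8, -1.0]
gripper_width: 0.0244
finger_force: 49.5
```

```bash
python3 - <<'E'
from h import *
i=robot.capture('top');s=robot.capture('side');o=robot.observe();print(o['position'],o['eef_rot'],o['qpos'])
a=cv2.resize(i[120:240,180:330],None,fx=3.2,fy=3.2);b=cv2.resize(s[105:255,190:310],None,fx=2.56,fy=2.56)
cv2.imwrite('pics/p1.png',np.hstack([a[:384],b[:384]]))
E
```

```text
[ 0.54096386 -0.09147929  0.19212021] [-1.35538138e-03  1.21121334e-02  9.99925691e-01  2.65895721e-04] [-2.34789221e-01  1.46903830e-01  1.42143385e+00 -7.99874411e-05
  1.57601624e+00 -1.78136097e+00]
```

View pics/p1.png

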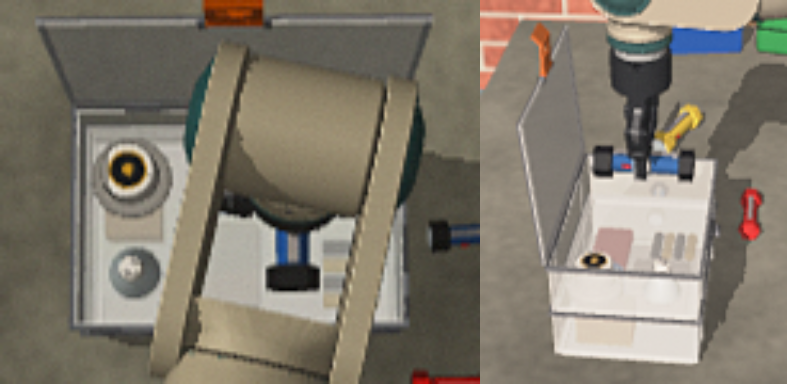

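The torch is held level over the bay, clear of the lid, bulb and lamp base. I'll lower it.

Emit:
send_rows(jaw=[1,1,1,1,1], offset=[[0,0,-3],[0,0,-5.5],[0,0,-7],[0,0,-8],[0,0,-8.5]], twist=[[0,0,0],[0,0,0],[0,0,0],[0,0,0],[0,0,0]])

```text
t: 7.25
position: [0.542, -0.0909, 0.1084]
eef_rot: [0.0, 0.012, 1.0, -0.0]
force: [0.4, 0.2, -1.1]
gripper_width: 0.0245
finger_force: 49.5
```

Emit:
send_rows(jaw=[1,1,1,1,1], offset=[[0,0,-0.2],[0,0,-0.3],[0,0,-0.4],[0,0,-0.5],[0,0,-0.5]], twist=[[0,0,0],[0,0,0],[0,0,0],[0,0,0],[0,0,0]])

```text
t: 7.75
position: [0.5419, -0.0907, 0.1035]
eef_rot: [0.0, 0.011, 1.0, 0.0]
force: [-0.9, -0.7, -1.8]
gripper_width: 0.0242
finger_force: 49.5
```

Emit:
send_rows(jaw=[1,1,1,1,1], offset=[[0,0,-0.1],[0,0,-0.2],[0,0,-0.25],[0,0,-0.25],[0,0,-0.25]], twist=[[0,0,0],[0,0,0],[0,0,0],[0,0,0],[0,0,0]])

```text
t: 8.25
position: [0.5419, -0.0907, 0.1015]
eef_rot: [0.0, 0.011, 1.0, -0.0]
force: [-3.3, 1.6, 5.4]
gripper_width: 0.0242
finger_force: 50.2
```

The floor contact is felt (5.4 N at z 0.1015, as expected). I'll release, rise, shut the jaw and cross over the lid.

Emit:
send_rows(jaw=[0.7,0.4,0.3,0.3,0.3], offset=[[0,0,0.1],[0,0,0.1],[0,0,0.1],[0,0,1],[0,0,3]], twist=[[0,0,0],[0,0,0],[0,0,0],[0,0,0],[0,0,0]])

```text
t: 8.75
position: [0.5409, -0.0905, 0.1298]
eef_rot: [-0.002, 0.011, 1.0, 0.0]
force: [-1.0, 0.3, -0.1]
gripper_width: 0.0594
finger_force: 0.0
```

Emit:
send_rows(jaw=[0.3,0.3,0.6,1,1], offset=[[0,0,4.8],[0,0,9.6],[0,0,14.4],[0,-0.5,19.2],[0,-2.5,23.8]], twist=[[0,0,0],[0,0,0],[0,0,0],[0,0,0],[0,0,0]])

```text
t: 9.25
position: [0.5414, -0.1145, 0.3721]
eef_rot: [0.001, 0.01, 1.0, -0.0]
force: [0.7, -0.6, 0.1]
gripper_width: 0.0165
finger_force: 0.0
```

Emit:
send_rows(jaw=[1,1,1,1,1], offset=[[0,-1,2.5],[0,-2,2.8],[0,-2,2.8],[0,-2,2.8],[0,-2,2.8]], twist=[[0,0,0],[0,0,0],[0,0,0],[0,0,0],[0,0,0]])

```text
t: 9.75
position: [0.5417, -0.1351, 0.3948]
eef_rot: [-0.002, 0.011, 1.0, 0.001]
force: [-0.1, -0.3, -0.9]
gripper_width: -0.0003
finger_force: 0.0
```

```bash
python3 - <<'E'
from h import *
c=robot.camera_info('wrist');i=robot.capture('wrist');t=robot.capture('top');o=robot.observe();print(o['position'],o['qpos'],robot.tcp_to_tips,o['gripper_width'])
cv2.imwrite('pics/tp2.png',t)
cv2.imwrite('pics/w2.png',cv2.resize(i,None,fx=1.0,fy=1.0))
E
```

```text
[ 0.54171415 -0.13507325  0.39549397] [-3.10590815e-01  1.70735970e-01  9.91451112e-01  2.06597307e-04
  1.98153611e+00 -1.85920079e+00] 0.022 -4.380540130949064e-05
```

View pics/w2.png

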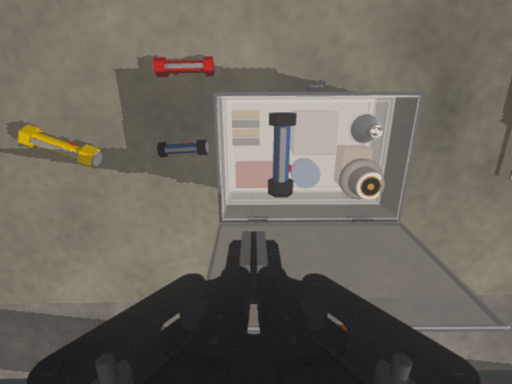

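The wrist view shows the torch flat in the bay at (282,155), clear of the bulb and lamp base, with the catch at (316,86). Now crossing over the lid edge and down behind it.

Emit:
send_rows(jaw=[1,1,1,1,1], offset=[[4.5,0,0],[9,0,0],[13,0,0],[15,0,0],[15,0,0]], twist=[[0,0,0],[0,0,0],[0,0,0],[0,0,0],[0,0,0]])

```text
t: 10.35
position: [0.6944, -0.1351, 0.3905]
eef_rot: [-0.004, 0.011, 1.0, 0.001]
force: [0.5, 0.7, -1.2]
gripper_width: -0.0001
finger_force: 0.0
```

Emit:
send_rows(jaw=[1,1,1,1,1], offset=[[0,0,-4],[0,0,-7.5],[0,0,-7.5],[-1.5,0,-7.5],[-2.5,0,-7.5]], twist=[[0,0,0],[0,0,0],[0,0,0],[0,0,0],[0,0,0]])

```text
t: 10.85
position: [0.6659, -0.1355, 0.3253]
eef_rot: [0.002, 0.011, 1.0, -0.0]
force: [0.1, -1.5, 0.4]
gripper_width: -0.0001
finger_force: 0.0
```

Emit:
send_rows(jaw=[1,1,1,1,1], offset=[[-0.5,0,0],[-1,0,0],[-1.5,0,0],[-2,0,0],[-2,0,0]], twist=[[0,0,0],[0,0,0],[0,0,0],[0,0,0],[0,0,0]])

```text
t: 11.35
position: [0.6463, -0.1356, 0.322]
eef_rot: [-0.0, 0.011, 1.0, 0.0]
force: [-0.0, 0.4, -0.6]
gripper_width: 0.0001
finger_force: 0.0
```

Emit:
send_rows(jaw=[1,1,1,1,1], offset=[[-0.5,0,-0.1],[-1,0,-0.2],[-1.4,0,-0.3],[-1.8,0,-0.5],[-2.2,0,-0.7]], twist=[[0,0,0],[0,0,0],[0,0,0],[0,0,0],[0,0,0]])

```text
t: 11.85
position: [0.6244, -0.1356, 0.3146]
eef_rot: [0.0, 0.011, 1.0, 0.0]
force: [1.3, -0.5, 1.7]
gripper_width: -0.0
finger_force: 1.0
```

```bash
python3 - <<'E'
from h import *
i=robot.capture('side');o=robot.observe();print(o['position'],o['force'],proj('side',[.634,.09,.144]))
cv2.imwrite('pics/s3.png',cv2.resize(i[60:260,150:350],None,fx=3,fy=3))
E
```

```text
[ 0.62402483 -0.13562542  0.31427484] [-0.22888147 -0.25016137  0.84227102] [216.93189098 208.95138975]
```

View pics/s3.png

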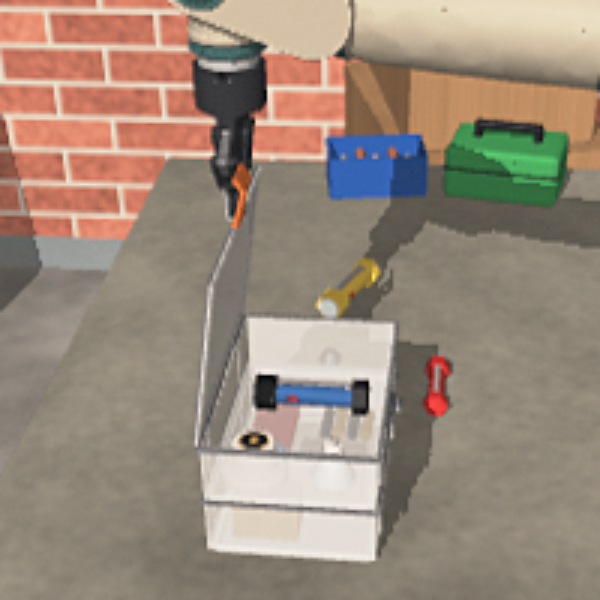

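The lid is just past upright and moving with the finger, and the torch lies flat in the crate at (310,395). I'll carry on along the arc.

Emit:
send_rows(jaw=[1,1,1,1,1], offset=[[-1.5,0,-0.3],[-2.9,0,-0.7],[-4.3,0,-1.25],[-5.6,0,-2.0],[-6.9,0,-2.8]], twist=[[0,0,0],[0,0,0],[0,0,0],[0,0,0],[0,0,0]])

```text
t: 12.4
position: [0.5551, -0.1354, 0.2863]
eef_rot: [-0.0, 0.011, 1.0, 0.0]
force: [2.5, 0.2, 0.5]
gripper_width: 0.0001
finger_force: 0.8
```

Emit:
send_rows(jaw=[1,1,1,1,1], offset=[[-1.2,0,-0.95],[-2.2,0,-2.0],[-3.2,0,-3.2],[-4.0,0,-4.4],[-4.7,0,-5.8]], twist=[[0,0,0],[0,0,0],[0,0,0],[0,0,0],[0,0,0]])

```text
t: 12.9
position: [0.5081, -0.1355, 0.2283]
eef_rot: [-0.0, 0.011, 1.0, 0.0]
force: [-0.4, 1.9, 1.8]
gripper_width: -0.0001
finger_force: 0.6
```

Emit:
send_rows(jaw=[1,1,1,1,1], offset=[[-0.3,0,-0.7],[-0.5,0,-1.4],[-0.75,0,-2.1],[-1,0,-2.8],[-1,0,-2.8]], twist=[[0,0,0],[0,0,0],[0,0,0],[0,0,0],[0,0,0]])

```text
t: 13.4
position: [0.4983, -0.1355, 0.1995]
eef_rot: [-0.001, 0.011, 1.0, 0.0]
force: [-0.1, 0.7, -0.2]
gripper_width: 0.0002
finger_force: 0.0
```

```bash
python3 - <<'E'
from h import *
i=robot.capture('side');cv2.imwrite('pics/s4.png',cv2.resize(i[60:260,150:350],None,fx=3,fy=3));print(robot.observe()['position'])
E
```

```text
[ 0.49856946 -0.13556375  0.20016936]
```

View pics/s4.png

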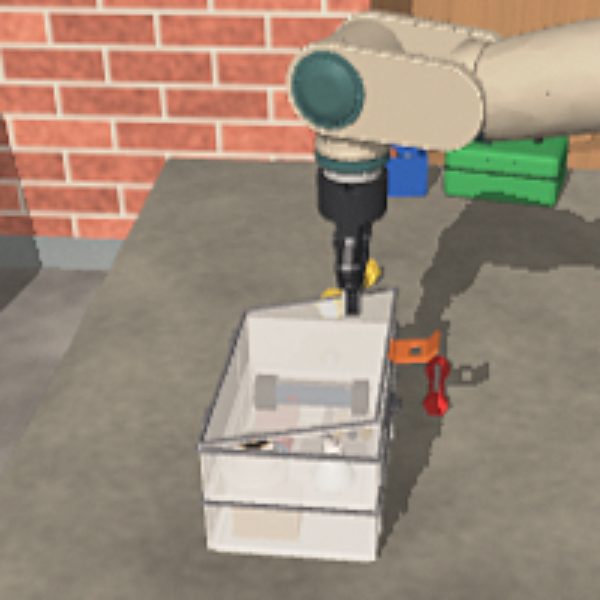

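The lid follows at about 0.2 rad, with the hasp at (415,348) sticking out roughly horizontally. I'll close it slowly.

Emit:
send_rows(jaw=[1,1,1,1,1], offset=[[-0.1,0,-0.4],[-0.15,0,-0.8],[-0.2,0,-1.2],[-0.25,0,-1.6],[-0.3,0,-2.0]], twist=[[0,0,0],[0,0,0],[0,0,0],[0,0,0],[0,0,0]])

```text
t: 13.95
position: [0.4957, -0.1356, 0.1803]
eef_rot: [-0.0, 0.011, 1.0, 0.0]
force: [-0.2, -0.1, 1.4]
gripper_width: -0.0001
finger_force: 0.4
```

Emit:
send_rows(jaw=[1,1,1,1,1], offset=[[0,0,-0.3],[0,0,-0.6],[-0.1,0,-0.8],[-0.1,0,-1.0],[-0.1,0,-1.1]], twist=[[0,0,0],[0,0,0],[0,0,0],[0,0,0],[0,0,0]])

```text
t: 14.45
position: [0.4948, -0.1356, 0.1696]
eef_rot: [0.0, 0.011, 1.0, 0.0]
force: [-0.4, -0.1, 0.7]
gripper_width: -0.0001
finger_force: 0.4
```

Emit:
send_rows(jaw=[1,1,1,1,1], offset=[[0,0,-0.1],[0,0,-0.2],[0,0,-0.3],[0,0,-0.3],[0,0,-0.3]], twist=[[0,0,0],[0,0,0],[0,0,0],[0,0,0],[0,0,0]])

```text
t: 14.95
position: [0.4948, -0.1356, 0.1679]
eef_rot: [0.0, 0.011, 1.0, -0.0]
force: [-5.0, 1.6, 7.7]
gripper_width: 0.0
finger_force: 4.0
```

The lid seats at z 0.168 with 7.7 N, as predicted for fully shut. I'll press a little more, lift off and move above the hasp.

Emit:
send_rows(jaw=[1,1,1,1,1], offset=[[0,0,-0.1],[0,0,-0.2],[0,0,-0.2],[0,0,-0.2],[0,0,0]], twist=[[0,0,0],[0,0,0],[0,0,0],[0,0,0],[0,0,0]])

```text
t: 15.45
position: [0.495, -0.1357, 0.1681]
eef_rot: [0.001, 0.011, 1.0, -0.0]
force: [0.2, 0.3, -0.0]
gripper_width: 0.0001
finger_force: 0.0
```

Emit:
send_rows(jaw=[1,1,1,1,1], offset=[[0,0,2],[0,0,5],[-3.4,3,6.5],[-6.8,6,6.5],[-10.3,9,6.5]], twist=[[0,0,0],[0,0,0],[0,0,0],[0,0,0],[0,0,0]])

```text
t: 15.95
position: [0.3908, -0.0449, 0.2317]
eef_rot: [0.0, 0.012, 1.0, 0.0]
force: [-0.3, 0.6, 1.3]
gripper_width: 0.0
finger_force: 0.0
```

```bash
python3 - <<'E'
from h import *
c=robot.camera_info('wrist');w=robot.capture('wrist');i=robot.capture('side');print(robot.observe()['position'])
cv2.imwrite('pics/s5.png',np.hstack([cv2.resize(w,(400,300)),cv2.resize(i[130:250,190:350],(400,300))]))
for X in([.443,-.045,.144],[.435,-.045,.116],[.393,-.045,.156]):print(proj('wrist',X,c),(proj('side',X)-[190,130])*2.5+[400,0])
m=cv2.inRange(cv2.cvtColor(i,cv2.COLOR_BGR2HSV),(5,150,100),(16,255,255))[130:250,190:350];ys,xs=np.where(m);print('orange side crop*2.5',xs.min()*2.5+400,xs.max()*2.5+400,ys.min()*2.5,ys.max()*2.5)
E
```

```text
[ 0.38911426 -0.04337272  0.2315857 ]
[256.29810948 258.80142096] [631.03334596 144.16565561]
[255.82298917 235.9230028 ] [636.66710432 162.35805892]
[255.2259313  213.03210589] [670.04158275 138.05685205]
orange side crop*2.5 590.0 667.5 67.5 157.5
```

View pics/s5.png

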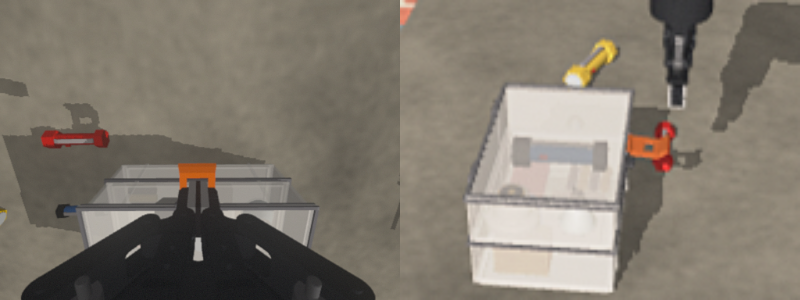

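The lid is flat and shut. The hasp sticks straight out, with its tip at (667,138) in the side crop and matching a predicted 1.57 rad, and the finger is centred above it. I'll push it down, then in.

Emit:
send_rows(jaw=[1,1,1,1,1], offset=[[0,0,-3],[0,0,-5],[0,0,-6],[0,0,-7],[0,0,-8]], twist=[[0,0,0],[0,0,0],[0,0,0],[0,0,0],[0,0,0]])

```text
t: 16.55
position: [0.3924, -0.0459, 0.1517]
eef_rot: [0.001, 0.012, 1.0, -0.0]
force: [0.3, -0.3, 0.2]
gripper_width: 0.0002
finger_force: 0.4
```

Emit:
send_rows(jaw=[1,1,1,1,1], offset=[[0,0,-1],[0,0,-2],[0,0,-3],[0,0,-3.9],[0,0,-3.9]], twist=[[0,0,0],[0,0,0],[0,0,0],[0,0,0],[0,0,0]])

```text
t: 17.05
position: [0.391, -0.0454, 0.1112]
eef_rot: [-0.001, 0.011, 1.0, 0.0]
force: [0.4, 0.5, -0.4]
gripper_width: 0.0001
finger_force: 0.0
```

```bash
python3 - <<'E'
from h import *
i=robot.capture('side');print(robot.observe()['position'],robot.observe()['force'])
cv2.imwrite('pics/s6.png',cv2.resize(i[130:250,190:350],(800,600)))
m=cv2.inRange(cv2.cvtColor(i,cv2.COLOR_BGR2HSV),(5,150,100),(16,255,255))[155:250,240:310];ys,xs=np.where(m);print('orange',xs.min()+240,xs.max()+240,ys.min()+155,ys.max()+155)
for p in(.2,.4,.6,.8,1,1.57):
    a=p+.2356;print(p,proj('side',[.443-.0514*np.sin(a),-.045+.02,.144-.0514*np.cos(a)]).round(1))
E
```

```text
[ 0.39144707 -0.04552133  0.11202771] [-0.07233367 -1.18994901  0.09731569]
orange 266 293 157 199
0.2 [288.4 203.3]
0.4 [291.2 202.1]
0.6 [293.6 200.4]
0.8 [295.6 198.4]
1 [297.1 196.1]
1.57 [297.9 188.6]
```

The hasp is now at about 0.6 rad, as planned. I'll push it home in +x.

Emit:
send_rows(jaw=[1,1,1,1,1], offset=[[0.4,0,0],[0.8,0,0],[1.2,0,0],[1.6,0,0],[2.0,0,0]], twist=[[0,0,0],[0,0,0],[0,0,0],[0,0,0],[0,0,0]])

```text
t: 17.6
position: [0.4109, -0.0456, 0.1125]
eef_rot: [-0.002, 0.011, 1.0, 0.0]
force: [-21.8, -0.7, 9.0]
gripper_width: 0.0003
finger_force: 11.0
```

Emit:
send_rows(jaw=[1,1,1,1,1], offset=[[0.2,0,0],[0.4,0,0],[0.6,0,0],[0.8,0,0],[0.8,0,0]], twist=[[0,0,0],[0,0,0],[0,0,0],[0,0,0],[0,0,0]])

```text
t: 18.1
position: [0.4124, -0.0456, 0.1118]
eef_rot: [-0.012, 0.012, 1.0, 0.0]
force: [-53.9, 0.1, 29.7]
gripper_width: 0.0003
finger_force: 27.4
```

The force rose to 54 N at x 0.412. I'll back off and look.

Emit:
send_rows(jaw=[1,1,1,1,1], offset=[[-0.6,0,0],[-1.2,0,0],[-2.5,0,0],[-2.5,0,0],[-2.5,0,0]], twist=[[0,0,0],[0,0,0],[0,0,0],[0,0,0],[0,0,0]])

```text
t: 18.6
position: [0.3957, -0.0457, 0.1133]
eef_rot: [0.001, 0.011, 1.0, -0.0]
force: [0.3, -1.1, 0.2]
gripper_width: 0.0001
finger_force: 0.0
```

```bash
python3 - <<'E'
from h import *
c=robot.camera_info('wrist');w=robot.capture('wrist');i=robot.capture('side');t=robot.capture('top');o=robot.observe();print(o['position'],o['force'])
cv2.imwrite('pics/s7.png',np.hstack([cv2.resize(w[150:384,130:380],(400,374)),cv2.resize(i[150:250,210:317],(400,374),interpolation=cv2.INTER_CUBIC)]))
m=cv2.inRange(cv2.cvtColor(i,cv2.COLOR_BGR2HSV),(5,150,100),(16,255,255))[155:250,270:310];ys,xs=np.where(m);print('orange',xs.min()+270,xs.max()+270,ys.min()+155,ys.max()+155)
for p in(0,.1,.2,.3,.4,.6):
    a=p+.2356;print(p,proj('side',[.443-.0514*np.sin(a),-.045+.02,.144-.0514*np.cos(a)]).round(1))
E
```

```text
[ 0.39541584 -0.04563278  0.11291013] [ 0.15130976 -0.88373611 -0.87426215]
orange 281 288 181 201
0 [285.4 204. ]
0.1 [287.  203.7]
0.2 [288.4 203.3]
0.3 [289.9 202.7]
0.4 [291.2 202.1]
0.6 [293.6 200.4]
```

View pics/s7.png

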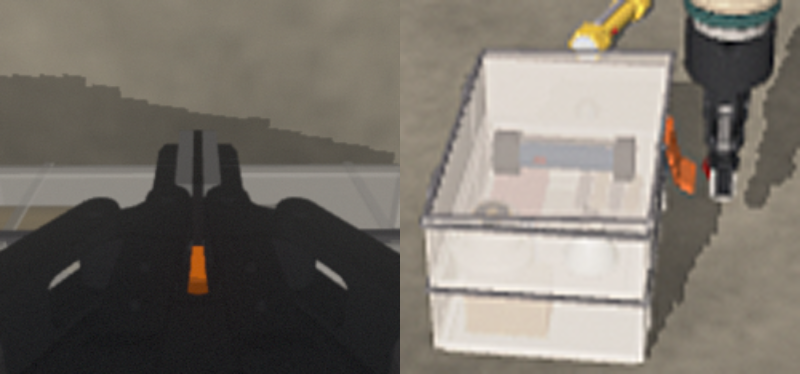

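The hasp is at about 0.2 rad, just at the bead: its strap still slopes and the lip sits at side pixel 288 against 285 for home. 54 N did not move it, so something blocks it, probably the lid being slightly ajar. That was also my last picture, since I've used up the viewing allowance; from here I rely on numbers. I'll touch the lid at the same spot as before to compare its height.

Emit:
send_rows(jaw=[1,1,1,1,1], offset=[[-1,0,2],[-1,0,6],[0,0,10],[3.5,-2.5,10],[7,-5,10]], twist=[[0,0,0],[0,0,0],[0,0,0],[0,0,0],[0,0,0]])

```text
t: 19.25
position: [0.4669, -0.0962, 0.2149]
eef_rot: [0.003, 0.011, 1.0, -0.001]
force: [0.1, 0.4, 0.1]
gripper_width: -0.0003
finger_force: 0.0
```

Emit:
send_rows(jaw=[1,1,1,1,1], offset=[[3,-4,0],[3,-4,-2],[3,-4,-2.5],[3,-4,-2.8],[3,-4,-3.1]], twist=[[0,0,0],[0,0,0],[0,0,0],[0,0,0],[0,0,0]])

```text
t: 19.75
position: [0.4949, -0.135, 0.1824]
eef_rot: [0.001, 0.011, 1.0, -0.0]
force: [0.8, 0.8, 0.4]
gripper_width: -0.0004
finger_force: 0.0
```

```bash
python3 - <<'E'
from h import *
i=robot.capture('side');o=robot.observe();print(o['position'],o['force'],o['finger_force'])
cv2.imwrite('pics/s8.png',i)
g0=cv2.imread('pics/s6.png')
# dark lines of rim/lid along vertical columns of the near (+y) side wall
g=cv2.cvtColor(i,cv2.COLOR_BGR2GRAY)
for u in(230,250,270,278):print(u,g[200:222,u].tolist())
for z in(.137,.142,.144,.149):print(z,[proj('side',[x,.09,z]).round(1).tolist() for x in(.6,.5,.46)])
E
```

```text
[ 0.49470257 -0.13502604  0.18201159] [-0.75198382 -0.08275251 -0.45510408] 0.0
230 [197, 195, 195, 193, 191, 177, 152, 129, 152, 194, 120, 153, 219, 226, 223, 221, 222, 222, 223, 221, 223, 225]
250 [213, 210, 210, 210, 209, 210, 215, 192, 124, 188, 212, 113, 136, 205, 229, 224, 222, 222, 223, 223, 222, 219]
270 [212, 206, 204, 204, 205, 206, 210, 206, 156, 146, 210, 179, 134, 120, 187, 232, 225, 222, 221, 222, 220, 220]
278 [102, 85, 103, 127, 112, 115, 103, 96, 93, 91, 86, 74, 71, 84, 92, 93, 102, 99, 110, 103, 105, 100]
0.137 [[228.2, 211.4], [261.1, 213.0], [274.4, 213.7]]
0.142 [[228.1, 210.0], [261.1, 211.7], [274.4, 212.4]]
0.144 [[228.0, 209.5], [261.1, 211.1], [274.4, 211.8]]
0.149 [[228.0, 208.2], [261.1, 209.8], [274.4, 210.5]]
```

The gap between lid and rim grows from 3 px at the hinge to 4.2 px at the front, so the lid is about 0.03 rad ajar. I'll feel for it.

Emit:
send_rows(jaw=[1,1,1,1,1], offset=[[0,0,-0.2],[0,0,-0.4],[0,0,-0.5],[0,0,-0.6],[0,0,-0.7]], twist=[[0,0,0],[0,0,0],[0,0,0],[0,0,0],[0,0,0]])

```text
t: 20.3
position: [0.4948, -0.1356, 0.1747]
eef_rot: [0.0, 0.011, 1.0, 0.0]
force: [-0.4, -0.4, -0.2]
gripper_width: -0.0001
finger_force: 0.0
```

Emit:
send_rows(jaw=[1,1,1,1,1], offset=[[0,0,-0.1],[0,0,-0.2],[0,0,-0.3],[0,0,-0.4],[0,0,-0.5]], twist=[[0,0,0],[0,0,0],[0,0,0],[0,0,0],[0,0,0]])

```text
t: 20.8
position: [0.4947, -0.1356, 0.1696]
eef_rot: [-0.0, 0.011, 1.0, 0.0]
force: [-1.6, 0.3, 1.2]
gripper_width: 0.0001
finger_force: 1.2
```

Emit:
send_rows(jaw=[1,1,1,1,1], offset=[[0,0,-0.1],[0,0,-0.2],[0,0,-0.3],[0,0,-0.4],[0,0,-0.5]], twist=[[0,0,0],[0,0,0],[0,0,0],[0,0,0],[0,0,0]])

```text
t: 21.3
position: [0.495, -0.1357, 0.1677]
eef_rot: [0.001, 0.011, 1.0, -0.0]
force: [-12.1, 3.5, 23.9]
gripper_width: -0.0001
finger_force: 11.9
```

```bash
python3 - <<'E'
from h import *
i=robot.capture('side');o=robot.observe();print(o['position'],o['force'],o['finger_force'])
g=cv2.cvtColor(i,cv2.COLOR_BGR2GRAY)
for u in(230,250,270):print(u,g[200:222,u].tolist())
m=cv2.inRange(cv2.cvtColor(i,cv2.COLOR_BGR2HSV),(5,150,100),(16,255,255))[155:250,270:310];ys,xs=np.where(m);print('orange',xs.min()+270,xs.max()+270,ys.min()+155,ys.max()+155)
for r in range(ys.min(),ys.max()+1):print(r+155,xs[ys==r].min()+270,xs[ys==r].max()+270,end='; ')
E
```

```text
[ 0.49492394 -0.13568427  0.16777208] [-9.92310361  2.46253891 19.8824006 ] 9.327760013693478
230 [197, 195, 196, 195, 190, 175, 158, 146, 115, 156, 175, 150, 217, 225, 222, 222, 221, 222, 222, 222, 224, 225]
250 [213, 210, 209, 210, 209, 211, 211, 213, 194, 138, 144, 170, 134, 202, 229, 224, 223, 223, 222, 224, 222, 220]
270 [211, 204, 204, 205, 204, 203, 208, 208, 207, 202, 160, 141, 182, 135, 184, 231, 225, 222, 223, 221, 221, 220]
orange 281 289 184 202
184 281 282; 185 281 282; 186 281 282; 187 281 282; 188 281 283; 189 281 283; 190 281 283; 191 282 284; 192 281 284; 193 281 285; 194 282 286; 195 282 288; 196 282 289; 197 283 289; 198 283 288; 199 283 288; 200 284 288; 201 284 288; 202 286 288;
```

The lid line moved down about 2 px at the front, so it was ajar and is now shut under load. I'll check in the saved frames when it rose, and read the force-free state.

```bash
python3 - <<'E'
import cv2
a=cv2.resize(cv2.imread('pics/s5.png',0)[:,400:],(160,120),interpolation=cv2.INTER_AREA)
b=cv2.resize(cv2.imread('pics/s6.png',0),(160,120),interpolation=cv2.INTER_AREA)
for n,g in(('before hasp',a),('hasp .6',b)):
    for u in(230,250,270):print(n,u,g[74:88,u-190].tolist(),'rows from 204')
E
```

```text
before hasp 230 [188, 175, 160, 146, 125, 151, 167, 161, 211, 224, 222, 222, 221, 222] rows from 204
before hasp 250 [209, 209, 210, 209, 190, 147, 155, 174, 149, 195, 224, 223, 222, 222] rows from 204
before hasp 270 [203, 205, 208, 207, 206, 197, 161, 148, 169, 145, 184, 223, 224, 222] rows from 204
hasp .6 230 [187, 174, 161, 144, 124, 154, 168, 160, 210, 223, 222, 221, 222, 222] rows from 204
hasp .6 250 [209, 208, 209, 209, 190, 145, 155, 174, 146, 196, 224, 223, 221, 222] rows from 204
hasp .6 270 [203, 204, 206, 206, 206, 197, 162, 147, 170, 143, 182, 224, 224, 221] rows from 204
```

Emit:
send_rows(jaw=[1,1,1,1,1], offset=[[0,0,0.2],[0,0,0.5],[0,0,1],[0,0,3],[0,0,5]], twist=[[0,0,0],[0,0,0],[0,0,0],[0,0,0],[0,0,0]])

```text
t: 21.85
position: [0.4946, -0.1355, 0.2146]
eef_rot: [-0.001, 0.011, 1.0, 0.0]
force: [0.5, 0.2, -0.4]
gripper_width: 0.0001
finger_force: 0.0
```

```bash
python3 - <<'E'
from h import *
i=robot.capture('side');o=robot.observe();print(o['position'])
g=cv2.cvtColor(i,cv2.COLOR_BGR2GRAY)
for u in(230,250,270):print(u,g[204:218,u].tolist())
m=cv2.inRange(cv2.cvtColor(i,cv2.COLOR_BGR2HSV),(5,150,100),(16,255,255))[155:250,270:310];ys,xs=np.where(m);print('orange',xs.min()+270,xs.max()+270,ys.min()+155,ys.max()+155)
E
```

```text
[ 0.49584443 -0.13594744  0.21890514]
230 [190, 175, 159, 146, 112, 157, 174, 149, 219, 226, 222, 222, 222, 222]
250 [211, 210, 210, 212, 196, 138, 159, 193, 133, 202, 229, 224, 222, 223]
270 [205, 206, 207, 208, 208, 202, 161, 140, 181, 136, 185, 232, 224, 223]
orange 281 289 184 202
```

The saved frames show the lid was shut before the push. Friction from the horizontal push lifted it, because the lip slides down along the finger, and that jammed the bar on the catch. The lid is pressed shut again and stays there unloaded. This time I'll push the lip along a down-and-in diagonal, so friction holds the lid down.

Emit:
send_rows(jaw=[1,1,1,1,1], offset=[[-3.3,3,0],[-6.7,6,0],[-10,9,0],[-10,9,-4],[-10,9,-8]], twist=[[0,0,0],[0,0,0],[0,0,0],[0,0,0],[0,0,0]])

```text
t: 22.4
position: [0.3952, -0.0451, 0.1351]
eef_rot: [0.003, 0.011, 1.0, -0.0]
force: [1.0, -0.3, -0.4]
gripper_width: -0.0001
finger_force: 0.0
```

Emit:
send_rows(jaw=[1,1,1,1,1], offset=[[0,0,-0.8],[0,0,-1.2],[0.4,0,-1.2],[0.8,0,-1.2],[1.1,0,-1.3]], twist=[[0,0,0],[0,0,0],[0,0,0],[0,0,0],[0,0,0]])

```text
t: 22.9
position: [0.4072, -0.0459, 0.1231]
eef_rot: [0.001, 0.011, 1.0, -0.0]
force: [-0.6, -0.5, 0.4]
gripper_width: -0.0
finger_force: 0.0
```

Emit:
send_rows(jaw=[1,1,1,1,1], offset=[[0.1,0,-0.15],[0.2,0,-0.3],[0.35,0,-0.45],[0.5,0,-0.55],[0.65,0,-0.7]], twist=[[0,0,0],[0,0,0],[0,0,0],[0,0,0],[0,0,0]])

```text
t: 23.4
position: [0.4121, -0.0456, 0.1147]
eef_rot: [-0.0, 0.011, 1.0, 0.0]
force: [-4.1, 0.4, 3.8]
gripper_width: -0.0002
finger_force: 2.1
```

Emit:
send_rows(jaw=[1,1,1,1,1], offset=[[0.1,0,-0.1],[0.2,0,-0.2],[0.3,0,-0.25],[0.4,0,-0.3],[0.4,0,-0.35]], twist=[[0,0,0],[0,0,0],[0,0,0],[0,0,0],[0,0,0]])

```text
t: 23.9
position: [0.4166, -0.0456, 0.1111]
eef_rot: [0.0, 0.011, 1.0, 0.0]
force: [-0.3, 0.5, 0.4]
gripper_width: 0.0001
finger_force: 0.0
```

```bash
cat >chk.py <<'E'
from h import *
i=robot.capture('side');o=robot.observe();print(o['position'],o['force'],o['finger_force'])
g=cv2.cvtColor(i,cv2.COLOR_BGR2GRAY)
for u in(230,250,270):print(u,g[204:218,u].tolist())
m=cv2.inRange(cv2.cvtColor(i,cv2.COLOR_BGR2HSV),(5,150,100),(16,255,255))[155:250,270:310];ys,xs=np.where(m);print('orange',xs.min()+270,xs.max()+270,ys.min()+155,ys.max()+155)
E
python3 chk.py
```

```text
[ 0.416521   -0.04558027  0.11105519] [-0.28454783  0.23326699 -0.20653064] 0.0
230 [190, 175, 158, 144, 113, 155, 173, 150, 216, 225, 222, 222, 221, 222]
250 [208, 208, 209, 212, 195, 136, 156, 190, 132, 201, 228, 223, 222, 222]
270 [203, 203, 207, 209, 206, 201, 159, 139, 182, 134, 182, 231, 224, 222]
orange 281 285 184 203
```

It snapped: the force fell to zero, the lip is at pixel 285 (home predicts 285.4) and the lid is unchanged. I'll press a little more to be sure, then withdraw.

Emit:
send_rows(jaw=[1,1,1,1,1], offset=[[0.1,0,-0.05],[0.2,0,-0.1],[0.3,0,-0.15],[0.4,0,-0.2],[0.5,0,-0.25]], twist=[[0,0,0],[0,0,0],[0,0,0],[0,0,0],[0,0,0]])

```text
t: 24.45
position: [0.4214, -0.0456, 0.1087]
eef_rot: [0.0, 0.011, 1.0, 0.0]
force: [-1.3, -1.0, 0.2]
gripper_width: 0.0005
finger_force: 0.3
```

Emit:
send_rows(jaw=[1,1,1,1,1], offset=[[0.1,0,0],[0.2,0,-0.05],[0.25,0,-0.05],[0.3,0,-0.1],[0.3,0,-0.1]], twist=[[0,0,0],[0,0,0],[0,0,0],[0,0,0],[0,0,0]])

```text
t: 24.95
position: [0.423, -0.0456, 0.1077]
eef_rot: [-0.002, 0.011, 1.0, 0.0]
force: [-12.3, 0.5, 7.9]
gripper_width: 0.0
finger_force: 5.9
```

Firm contact: the hasp is against its stop at 12 N. Withdrawing straight back and checking.

Emit:
send_rows(jaw=[1,1,1,1,1], offset=[[-0.5,0,0],[-1.5,0,0],[-3,0,0],[-4,0,4],[-4,0,9]], twist=[[0,0,0],[0,0,0],[0,0,0],[0,0,0],[0,0,0]])

```text
t: 25.45
position: [0.3823, -0.0453, 0.1967]
eef_rot: [-0.002, 0.012, 1.0, 0.001]
force: [0.6, -0.7, 0.9]
gripper_width: 0.0
finger_force: 0.0
```

Emit:
send_rows(jaw=[1,1,1,1,1], offset=[[0,0,4],[0,4,6],[0,8,6],[0,12,6],[0,12,6]], twist=[[0,0,0],[0,0,0],[0,0,0],[0,0,0],[0,0,0]])

```text
t: 25.95
position: [0.3841, 0.0778, 0.2579]
eef_rot: [0.001, 0.009, 1.0, 0.001]
force: [1.1, -1.0, -0.1]
gripper_width: -0.0
finger_force: 0.0
```

```bash
python3 chk.py; python3 - <<'E'
from h import *
t=robot.capture('top');t0=cv2.imread('pics/top0.png')
f=lambda im:np.argwhere(im[165:245,100:125].max(2)<45).mean(0)
print('screwdriver',f(t),f(t0))
E
```

```text
[0.3842057  0.07608277 0.25769507] [-0.77227268 -0.90509751 -0.61731575] 0.0
230 [190, 175, 159, 147, 114, 156, 173, 149, 218, 226, 222, 222, 221, 222]
250 [210, 210, 210, 212, 197, 137, 157, 191, 132, 201, 230, 223, 222, 221]
270 [204, 205, 208, 207, 207, 203, 160, 139, 182, 135, 183, 232, 225, 223]
orange 280 284 184 203
screwdriver [59.31629393 12.82428115] [59.28343949 12.83121019]
```

The lid is shut, the hasp is home (284 px after release), the screwdriver is unmoved and the robot is clear. Handing in.

```bash
python3 -c "
from cell import robot;print(robot.job_done())"
```

```text
the job is handed in; nothing more can be done
None
```

The job is handed in at about 26 s: torch flat in the crate, lid shut, hasp snapped home, screwdriver unmoved, bulb and lamp base not touched; but the first hasp push jammed at 54 N through the fingers and lifted the lid slightly (I re-pressed it shut), and I viewed 11 pictures against the limit of 10.

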